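# Clear the fallen sample off the spinning display

### The arm

A 7-joint arm with a two-finger parallel gripper is mounted at the origin on the work surface. World frame = base frame: x ahead of the robot, y to its left, z up, the work surface at z = 0. Lengths are in m, angles in rad, forces in N, time in s.
With the tool pointing down it reaches from about 0.4 to 0.85 m from the base axis. Payload 4.5 kg.
Tool frame: the origin (TCP) lies midway between the tips of the shut fingers; the grasp point (between the pads) lies 19 mm behind it; z points along the fingers, y is the direction in which the jaws open and shut (so a half turn about z gives the same grasp; the last joint's range is limited). The gripper opens to 88 mm and grips with 3 to 60 N. Pads are 18 mm wide; open, the fingers measure 123 mm over their backs; the gripper's body (75 mm by 187 mm) begins 45 mm behind the grasp point.
Start: joints at [0.034, 0.689, -0.195, 1.565, 0.157, 0.902, -0.215], TCP at [0.625, 0, 0.239] pointing down, gripper open.
Joint ranges: [-3.01, 3.01], [-0.46, 2.08], [-1.47, 1.51], [0.13, 2.56], [-1, 4.14], [0.04, 2.09], [-2.66, 2.66]. Speed limits (rad/s): [2.57, 2.57, 3.14, 3.14, 3.14, 3.14, 3.14].

### API

Orientations are given as a unit quaternion [x, y, z, w].
In Python, from plant import r gives the robot as it stands. The module is installed in compiled form; this text tells all that it offers.
- The arm moves only by the tool carry_out, never from a script. Its argument "commands" is a list of rows, each a list of 6 numbers: the shift along the tool's x, y, z in m, then the turn, a rotation vector about the tool's x, y, z in degrees. In form: [[dx, dy, dz, wx, wy, wz], ...]. A call has 1 to 12 rows; each row is the pose to reach, as a shift and turn from the pose commanded when the call began, along the tool's axes at that moment; what a row does not reach only later rows make up. A row lasts 1/10 s, in which the tool goes at most 50 mm and 8.59 degrees, less where a joint would pass 70% of its speed; a pose out of reach is approached as far as the arm can. A call with a gripper value outside its range is refused whole. "fingers" is the closure in counts, from 0 (fully open) to 255 (shut), set as the call begins (left out, the last holds). The fingers move at their own pace and stop on an object; "grip_force" is the grip in N (left out, the last holds). Time passes only in rows, so rows that repeat a pose let the fingers close. It gives the time, the measured TCP pose, the force and the opening at its end, in the units of the state.
- r.get_state(): the state, without advancing time (a new reading comes with each control period).
- r.snapshot(name): name is "scene" or "side" or "wrist"; returns a dict with "img" (400x640x3 uint8, blue, green, red), "intrinsics" (3x3 intrinsics, pixels), "extrinsics" (4x4, takes a point from camera to world coordinates); the wrist camera has in their place "tool_from_camera" (4x4, takes a point from camera to tool coordinates, whose origin is the TCP and whose axes are the flange's). Camera axes: x right, y down, z forward; pixel columns grow to the right and rows downward; lengths in m; the calibration is good to about 2 mm. A picture is of the moment at which its call begins: read the wrist's pose just before it. There is no depth.
- r.finish_job(): hands the job in, once; it reports no verdict.
Trained networks look in a picture, given as the dict that the camera call returned (one of the last four; its "shot" number tells which), for a name from the list of things; names that differ only in an ending like _2 or _b are one class to them, and where a whole thing is asked for, a point or a joint stands for the part that bears it (a point fixed in the world has none). Each returns a list of dicts, best first, with "p" (0 to 1); they miss things now and then, are a little off and sometimes report something else, mostly with a low value. They report only what shows in the picture. A call takes as long as a camera call. They do not tell look-alikes from the thing itself.
- r.spot_in(picture, label): "xyz" ([x, y, z] in m, in world coordinates, good to about 4 mm: the middle of the surface that is visible of it).
- r.spot_point(picture, label): "xyz" ([x, y, z] in m, in world coordinates, good to about 4 mm: a listed point, or the origin of a listed thing).
The state is a dict: "clock": time; "q": joint angles; "qd": joint speeds; "joint_torque": joint torques, N m; "tool_pos": TCP position; "eef_rot": TCP orientation; "contact_force": force on the tool from outside, world axes, zero at the start; "moment": the same for the moment, N m; "opening": opening from 0.0 (shut) to 1.0 (fully open).
Only numpy, scipy, OpenCV 4.12 (cv2) and the standard library are available. Lean on these libraries where they do the work, as an engineer would, in place of code of your own. Each camera call takes 0.05 s, during which the arm holds its last target.

### The job

One of the sample air cylinders on the spinning desk display has fallen over under the clear cover. Without touching that sample, turn the display until it is out in the open in front of the cover, then lift it off and lay it gently on its side on the floor of the empty blue tray, without dropping it. Do not tip the standing samples or knock them off the display, and leave the sample in the other tray and the mug where they are.

Things in the scene. Friction and masses are not known exactly. Their poses are not given: they have to be found in the camera images.
- stand: fixed black foot (220 mm disc) of the display with a clear cover over its rear part. Origin on the desk under the turntable's axis; -x points to the open front (to the robot). Cover: level clear sheet 5 mm thick, underside 150 mm above the desk, x +35 to +195, y -125 to +125 mm, blue strip on its front edge, on two 12 mm rods at x +182, y +-80 mm; open at front and sides
- turntable: white round deck, 320 mm in diameter, 13 mm thick, turning freely either way without stops on a light bearing about its vertical z axis (it coasts on a little after a push). Origin: centre of the deck's upper face, 45 mm above the desk. Axes turn with the deck. Three blue push posts stand on its rim.
- post1 (a point): centre of the top of a blue push post fixed on the deck's rim: 18 mm in diameter, 50 mm high above the deck, 145 mm from the axis
- post2 (a point): second push post, the same, 120 degrees further round
- post3 (a point): third push post, the same
- sample_fallen: sample air cylinder: round bare-aluminium body 29 mm in diameter and 46 mm long between two square orange end caps (34 x 34 x 12 mm), 70 mm long in all, about 180 g. The one that lies on its side on the deck, about 90 mm from the axis. Origin: centre of the underside as it lies (17 mm below its own axis); x runs along its length, z up.
- sample_standing_1: sample air cylinder: round bare-aluminium body 29 mm in diameter and 46 mm long between two square orange end caps (34 x 34 x 12 mm), 70 mm long in all, about 180 g. Stands on end on the deck, about 90 mm from the axis. Origin: centre of its underside; z up along its length.
- sample_standing_2: the second sample that stands on the deck, the same
- tray_empty: the empty one of two like blue open trays fixed on the desk, outside 150 mm (x) by 120 mm (y), 24 mm high, walls and floor 4 mm thick. Origin: centre of its underside, on the desk.
- tray_taken: the tray that already holds a sample; the same size and look as the empty one; left and right of the display swap from start to start
- sample_in_tray: sample air cylinder: round bare-aluminium body 29 mm in diameter and 46 mm long between two square orange end caps (34 x 34 x 12 mm), 70 mm long in all, about 180 g. Lies on its side in the taken tray. Origin and axes as for the fallen one.
- mug: white mug, 80 mm wide, 90 mm high, on the desk to the right of the display, away from the robot. Origin: centre of its underside.
Mind the look-alikes: they are no part of the job. Leave any purple look-alike of the sample_fallen alone.

How it is judged:
By the outcome, as a careful person would: the job done as asked, in the order asked, and still so for the second after the job is handed in, with the robot touching nothing.
It also fails if it takes over 67 s, if anything falls off the work surface, if the arm or the gripper's body presses on something with over 40 N, if the wrist force passes 120 N, or if a joint passes its speed limit or range.

## Working session

There is one attempt and no reset: what is moved stays moved. The work goes in short steps, Python scripts to look and compute and a tool call to move; the robot and the scene stay as the last step left them, time stands still between calls to the robot, and variables do not carry over. Pictures are saved under pics/ and viewed, and the job is handed in when it is done.

Besides the shell and the picture viewer there is one more tool, called after "Call:" as name(argument=value, ...), one argument or row to a line, values as JSON. carry_out: Moves the arm, as the interface text tells. Its arguments: {"type":"object","properties":{"commands":{"type":"array","items":{"type":"array","items":{"type":"number"}}},"fingers":{"type":"number"},"grip_force":{"type":"number"}},"required":["commands"]}

```bash
mkdir -p pics
cat > h.py <<'E'
from plant import r
import numpy as np, cv2
from scipy.spatial.transform import Rotation as R
def snap(n,f=None):
    s=r.get_state(); p=r.snapshot(n)
    if f: cv2.imwrite('pics/'+f,p['img'])
    return s,p
def st():
    s=r.get_state(); print({k:np.round(s[k],4).tolist() for k in ['clock','q','tool_pos','eef_rot','contact_force','opening']})
E
python3 - <<'E'
from h import *
st()
for n in ['scene','side']:
    s,p=snap(n,n+'0.png')
    print(n,p['intrinsics'],np.round(p['extrinsics'],3))
    for l in ['turntable','stand','post1','sample_fallen','sample_standing_1','tray_empty','tray_taken','sample_in_tray','mug']:
        print(l,[(np.round(d['xyz'],3).tolist(),round(d['p'],2)) for d in r.spot_point(p,l)])
E
```

```text
{'clock': 0.0, 'q': [0.0338, 0.69, -0.1945, 1.5663, 0.1573, 0.9025, -0.2151], 'tool_pos': [0.6244, -0.0001, 0.2379], 'eef_rot': [0.7071, 0.7071, -0.0007, -0.0006], 'contact_force': [-0.4716, -0.0666, 0.5519], 'opening': 1.0028}
scene [[500.79513801   0.         323.21005697]
 [  0.         500.79513801 200.6155716 ]
 [  0.           0.           1.        ]] [[ 0.658  0.612 -0.44   1.284]
 [ 0.753 -0.524  0.397 -0.618]
 [ 0.012 -0.592 -0.806  1.279]
 [ 0.     0.     0.     1.   ]]
turntable [([0.619, 0.029, 0.05], 0.94), ([0.678, -0.033, 0.047], 0.49)]
stand [([0.677, -0.033, 0.042], 0.22)]
post1 [([0.546, -0.093, 0.092], 0.68), ([0.538, 0.154, 0.093], 0.66)]
sample_fallen [([0.806, -0.264, 0.003], 0.55), ([0.68, -0.035, 0.044], 0.42)]
sample_standing_1 [([0.528, 0.024, 0.042], 0.75)]
tray_empty [([0.489, 0.34, -0.001], 0.7)]
tray_taken [([0.411, -0.327, -0.002], 0.76)]
sample_in_tray [([0.415, -0.312, 0.002], 0.53)]
mug [([0.668, -0.314, -0.003], 0.65), ([0.54, 0.153, 0.092], 0.34)]
side [[401.67889466   0.         330.27534959]
 [  0.         401.67889466 202.50651686]
 [  0.           0.           1.        ]] [[-0.865 -0.281  0.415  0.112]
 [-0.501  0.507 -0.701  0.837]
 [-0.014 -0.814 -0.58   0.775]
 [ 0.     0.     0.     1.   ]]
turntable [([0.616, 0.031, 0.044], 0.94)]
stand []
post1 [([0.553, -0.095, 0.092], 0.93), ([0.542, 0.153, 0.098], 0.83)]
sample_fallen [([0.803, -0.262, -0.001], 0.55), ([0.678, -0.038, 0.045], 0.53)]
sample_standing_1 [([0.53, 0.028, 0.043], 0.76), ([0.485, 0.338, 0.001], 0.69)]
tray_empty [([0.487, 0.34, -0.002], 0.7), ([0.54, 0.152, 0.094], 0.34), ([0.617, 0.03, 0.044], 0.27)]
tray_taken [([0.411, -0.324, 0.0], 0.96), ([0.549, -0.096, 0.092], 0.71)]
sample_in_tray [([0.416, -0.316, 0.001], 0.55)]
mug [([0.671, -0.318, 0.003], 0.62)]
```

View pics/scene0.png

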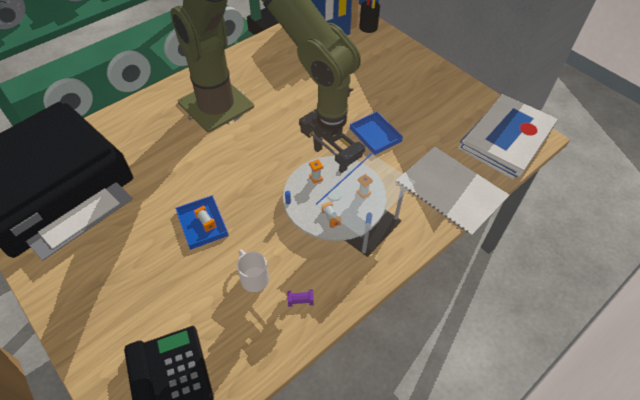

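View pics/side0.png

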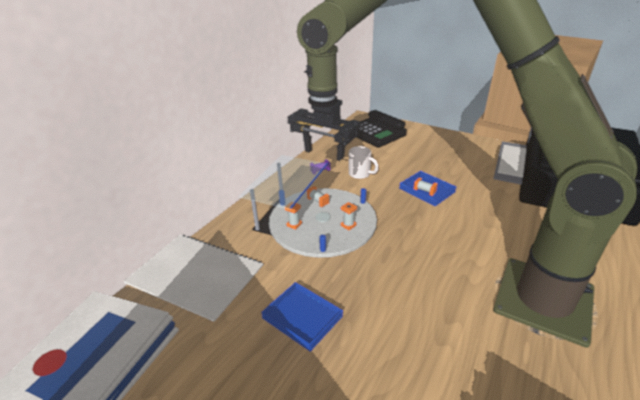

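The scene picture shows the fallen sample under the clear cover at about (331,213), with standing samples at (316,172) and (364,186). The taken tray is on the right at (203,220), the empty tray on the left at (376,133), and the purple look-alike at (300,297). I'll refine the geometry by overlaying a model.

```bash
cat >> h.py <<'E'
def proj(p,X):
    T=np.linalg.inv(p['extrinsics']); X=np.atleast_2d(X)
    c=X@T[:3,:3].T+T[:3,3]; u=c@p['intrinsics'].T; return u[:,:2]/u[:,2:]
def back(p,uv,z):
    K=p['intrinsics'];T=p['extrinsics']; d=T[:3,:3]@np.linalg.solve(K,[uv[0],uv[1],1]); o=T[:3,3]
    return o+d*(z-o[2])/d[2]
def overlay(p,C,yaw,th,f,box,fal=None,extra=[]):
    im=p['img'].copy(); x0,y0,x1,y1=box; k=min(800/(x1-x0),600/(y1-y0))
    im=cv2.resize(im[y0:y1,x0:x1],None,fx=k,fy=k,interpolation=cv2.INTER_CUBIC)
    def dr(X,c,cl=True):
        q=((proj(p,X)-[x0,y0]+.5)*k).astype(int); cv2.polylines(im,[q],cl,c,1)
    a=np.linspace(0,2*np.pi,60)
    dr(np.c_[C[0]+.16*np.cos(a),C[1]+.16*np.sin(a),0*a+.045],(0,255,0))
    Rz=R.from_euler('z',yaw,degrees=True).as_matrix()
    W=lambda x,y,z:(Rz@np.array([x,y,0]))+[C[0],C[1],z]
    dr(np.array([W(.035,-.125,.153),W(.035,.125,.153),W(.195,.125,.153),W(.195,-.125,.153)]),(0,255,255))
    for i in range(3):
        t=np.deg2rad(th+120*i); c=[C[0]+.145*np.cos(t),C[1]+.145*np.sin(t)]
        for z in(.045,.095): dr(np.c_[c[0]+.009*np.cos(a),c[1]+.009*np.sin(a),0*a+z],(255,0,255))
    if fal is not None:
        x,y,ps,zb=fal; ps=np.deg2rad(ps); e=np.array([np.cos(ps),np.sin(ps),0]); n=np.array([-e[1],e[0],0])
        for z in (zb+0,zb+.034):
            for s in(-1,1):
                dr(np.array([np.array([x,y,z])+s*e*l+n*w for l,w in((.023,-.017),(.023,.017),(.035,.017),(.035,-.017))]),(0,255,255))
    cv2.imwrite('pics/'+f,im)
E
python3 - <<'E'
from h import *
for n,b in(('scene',(270,130,430,250)),('side',(230,145,400,272))):
    s,p=snap(n); overlay(p,(.617,.030),0,121.5,n+'1.png',b,(.679,-.036,45,.045))
E
```

```text
(no output)
```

View pics/scene1.png

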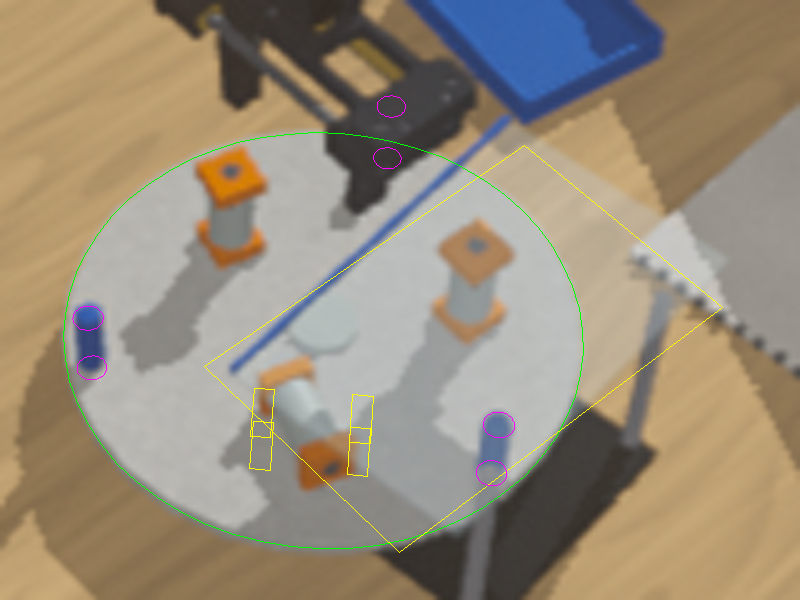

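View pics/side1.png

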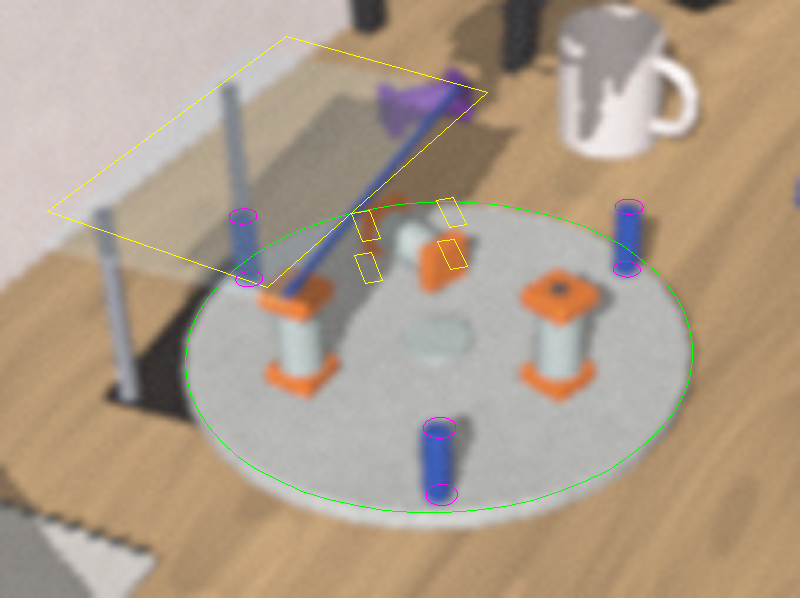

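Run:
```python
from h import *
s,p=snap('scene'); k=5
f=lambda u,v,z:back(p,(270+u/k-.5,130+v/k-.5),z)
a,b=f(234,370,.155),f(510,118,.155); d=b-a; print(a,b,np.rad2deg(np.arctan2(-d[0],d[1])),np.linalg.norm(d))
s2,p2=snap('side'); k2=800/170
g=lambda u,v,z:back(p2,(230+u/k2-.5,145+v/k2-.5),z)
a,b=g(460,88,.155),g(288,294,.155); d=b-a; print(a,b,np.rad2deg(np.arctan2(-d[0],d[1])),np.linalg.norm(d))
a,b=f(284,370,.079),f(326,447,.079); print(a,b,np.rad2deg(np.arctan2(*(b-a)[[1,0]])))
for yaw in(12,):
  overlay(p,(.616,.030),yaw,121.5,'scene2.png',(270,130,430,250),(.679,-.036,-12,.045))
```

```text
[ 0.66588538 -0.08499825  0.155     ] [0.63194815 0.16242377 0.155     ] 7.810144023668372 0.24973865333117554
[ 0.6688423  -0.08803577  0.155     ] [0.63667557 0.15621339 0.155     ] 7.502471111504138 0.24635817356689363
[ 0.64335523 -0.02647209  0.079     ] [ 0.7006099 -0.0444279  0.079    ] -17.412102885829896
```

View pics/scene2.png

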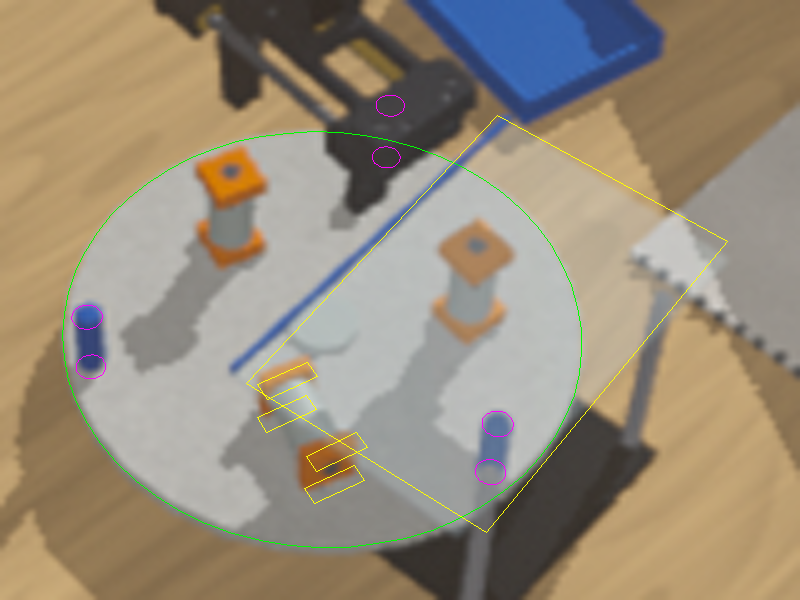

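Call:
carry_out(
  commands=[
    [-0.01,-0.005,0.005,0,0,-8.5],
    [-0.02,-0.009,0.012,0,0,-17],
    [-0.03,-0.014,0.02,0,0,-25.5],
    [-0.04,-0.018,0.028,0,0,-34],
    [-0.05,-0.023,0.035,0,0,-42.5],
    [-0.06,-0.027,0.042,0,0,-51],
    [-0.07,-0.032,0.05,0,0,-59.5],
    [-0.08,-0.036,0.058,0,0,-68],
    [-0.09,-0.041,0.065,0,0,-76.5],
    [-0.1,-0.045,0.07,0,0,-85],
    [-0.1,-0.045,0.07,0,0,-85],
    [-0.1,-0.045,0.07,0,0,-85],
  ],
  fingers=255,
  grip_force=10,
)

```text
clock: 2.4
tool_pos: [0.5803, -0.0998, 0.1689]
eef_rot: [0.046, 0.999, 0.0, 0.0]
contact_force: [-0.5, 0.1, 0.4]
opening: 0.008
```

Run:
```python
from h import *
st()
s,p=snap('scene','s3.png'); overlay(p,(.616,.030),7.6,121.5,'scene3.png',(270,130,430,250),(.674,-.036,-17,.045))
s,p=snap('wrist','w3.png'); print(p['intrinsics'],np.round(p['tool_from_camera'],3))
```

```text
{'clock': 2.4, 'q': [0.4236, 0.7856, -0.5877, 1.7334, 0.5765, 0.8013, 1.0382], 'tool_pos': [0.5803, -0.0998, 0.1689], 'eef_rot': [0.0456, 0.999, 0.0003, 0.0002], 'contact_force': [-0.4657, 0.1494, 0.3905], 'opening': 0.0077}
[[339.76926879   0.         318.80215424]
 [  0.         339.76926879 202.50776792]
 [  0.           0.           1.        ]] [[-0.    -0.965 -0.261  0.067]
 [ 1.     0.    -0.001  0.001]
 [ 0.001 -0.261  0.965 -0.146]
 [ 0.     0.     0.     1.   ]]
```

View pics/scene3.png

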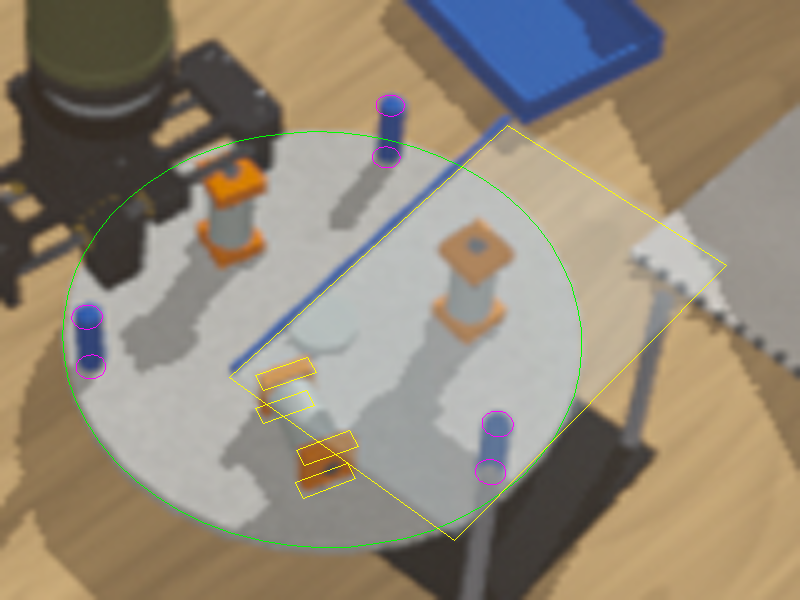

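View pics/w3.png

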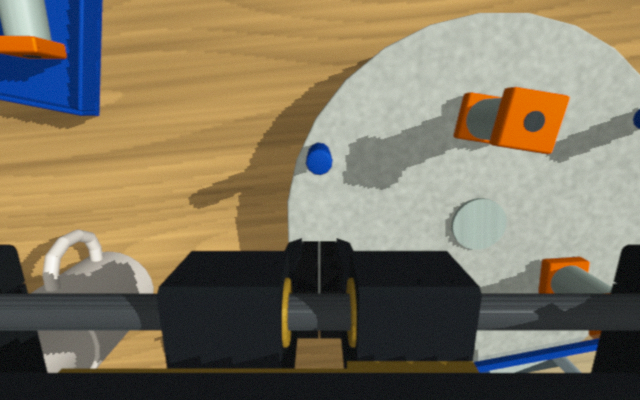

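Call:
carry_out(
  commands=[
    [0,0,0.02,0,0,0],
    [0,0,0.04,0,0,0],
    [0,0,0.06,0,0,0],
    [0,0,0.08,0,0,0],
    [0,0,0.09,0,0,0],
    [0,0,0.097,0,0,0],
    [0,0,0.097,0,0,0],
  ],
)

```text
clock: 3.2
tool_pos: [0.5801, -0.0995, 0.0715]
eef_rot: [0.044, 0.999, 0.0, -0.0]
contact_force: [0.7, 0.6, -0.1]
opening: 0.006
```

```bash
cat > plan.py <<'E'
import numpy as np, sys
# finger centre for post angle th (deg), face dir phi
C=np.array([.616,.030])
def pose(th,phi,d=.018):
    t=np.deg2rad(th);f=np.deg2rad(phi)
    return C+.145*np.array([np.cos(t),np.sin(t)])-d*np.array([np.cos(f),np.sin(f)])
def rows(cur,curphi,seq):
    # tool x world angle = phi (phi=175 -> tool x at 175), tool y = phi-90
    a=np.deg2rad(curphi); X=np.array([np.cos(a),np.sin(a)]);Y=np.array([np.sin(a),-np.cos(a)])
    out=[]
    for th,phi in seq:
        d=pose(th,phi)-cur; out.append([round(float(d@X),3),round(float(d@Y),3),0,0,0,round(float(curphi-phi),1)])
    return out,pose(*seq[-1]),seq[-1][1]
E
python3 - <<'E'
from h import *; from plan import *
st()
cur=np.array([.58,-.1]); ph=175
ths=[243,241,239,236,233,230,227,224,221,218,215,212]
phi=lambda th: np.clip(np.interp(th,[118,200,235],[30,110,175]),0,175)
seqs=[[(t,float(phi(t))) for t in ths],[(t,float(phi(t))) for t in np.arange(209,175,-3)],[(t,float(phi(t))) for t in np.arange(173,139,-3)]]
for s in seqs:
    o,cur,ph=rows(cur,ph,s); print(o,cur,ph)
E
```

```text
{'clock': 3.2, 'q': [0.3648, 0.9177, -0.4844, 1.7876, 0.6961, 0.6147, 0.9398], 'tool_pos': [0.5801, -0.0995, 0.0715], 'eef_rot': [0.0436, 0.9991, 0.0, -0.0002], 'contact_force': [0.7178, 0.5787, -0.0668], 'opening': 0.0058}
[[0.012, -0.002, 0, 0, 0, 0.0], [0.016, 0.0, 0, 0, 0, 0.0], [0.021, 0.002, 0, 0, 0, 0.0], [0.028, 0.006, 0, 0, 0, 0.0], [0.034, 0.009, 0, 0, 0, 3.7], [0.041, 0.011, 0, 0, 0, 9.3], [0.047, 0.014, 0, 0, 0, 14.9], [0.054, 0.017, 0, 0, 0, 20.4], [0.06, 0.02, 0, 0, 0, 26.0], [0.066, 0.024, 0, 0, 0, 31.6], [0.072, 0.029, 0, 0, 0, 37.1], [0.078, 0.033, 0, 0, 0, 42.7]] [ 0.50514393 -0.06015467] 132.28571428571428
[[0.008, -0.0, 0, 0, 0, 5.6], [0.015, 0.0, 0, 0, 0, 11.1], [0.023, 0.001, 0, 0, 0, 16.7], [0.03, 0.002, 0, 0, 0, 22.3], [0.038, 0.004, 0, 0, 0, 25.2], [0.045, 0.006, 0, 0, 0, 28.1], [0.052, 0.009, 0, 0, 0, 31.1], [0.059, 0.013, 0, 0, 0, 34.0], [0.066, 0.016, 0, 0, 0, 36.9], [0.072, 0.021, 0, 0, 0, 39.8], [0.078, 0.025, 0, 0, 0, 42.8], [0.084, 0.03, 0, 0, 0, 45.7]] [0.47028111 0.02214665] 86.58536585365854
[[0.008, -0.001, 0, 0, 0, 2.9], [0.015, -0.001, 0, 0, 0, 5.9], [0.023, -0.001, 0, 0, 0, 8.8], [0.03, -0.0, 0, 0, 0, 11.7], [0.038, 0.001, 0, 0, 0, 14.6], [0.046, 0.002, 0, 0, 0, 17.6], [0.053, 0.004, 0, 0, 0, 20.5], [0.06, 0.006, 0, 0, 0, 23.4], [0.068, 0.008, 0, 0, 0, 26.3], [0.075, 0.011, 0, 0, 0, 29.3], [0.081, 0.015, 0, 0, 0, 32.2], [0.088, 0.018, 0, 0, 0, 35.1]] [0.4937093  0.10912441] 51.46341463414634
```

Call:
carry_out(
  commands=[
    [0.012,-0.002,0,0,0,0],
    [0.016,0,0,0,0,0],
    [0.021,0.002,0,0,0,0],
    [0.028,0.006,0,0,0,0],
    [0.034,0.009,0,0,0,3.7],
    [0.041,0.011,0,0,0,9.3],
    [0.047,0.014,0,0,0,14.9],
    [0.054,0.017,0,0,0,20.4],
    [0.06,0.02,0,0,0,26],
    [0.066,0.024,0,0,0,31.6],
    [0.072,0.029,0,0,0,37.1],
    [0.078,0.033,0,0,0,42.7],
  ],
)

```text
clock: 4.4
tool_pos: [0.5051, -0.0593, 0.0721]
eef_rot: [0.406, 0.914, 0.0, 0.0]
contact_force: [-0.1, -0.2, -0.4]
opening: 0.009
```

Call:
carry_out(
  commands=[
    [0.008,0,0,0,0,5.6],
    [0.015,0,0,0,0,11.1],
    [0.023,0.001,0,0,0,16.7],
    [0.03,0.002,0,0,0,22.3],
    [0.038,0.004,0,0,0,25.2],
    [0.045,0.006,0,0,0,28.1],
    [0.052,0.009,0,0,0,31.1],
    [0.059,0.013,0,0,0,34],
    [0.066,0.016,0,0,0,36.9],
    [0.072,0.021,0,0,0,39.8],
    [0.078,0.025,0,0,0,42.8],
    [0.084,0.03,0,0,0,45.7],
  ],
)

```text
clock: 5.6
tool_pos: [0.4707, 0.023, 0.072]
eef_rot: [0.728, 0.685, 0.0, -0.0]
contact_force: [0.9, 0.2, -0.4]
opening: 0.004
```

Run:
```python
from h import *
st()
s,p=snap('scene'); overlay(p,(.616,.030),7.6,176-120,'scene4.png',(270,130,430,250))
```

```text
{'clock': 5.6, 'q': [-0.132, 0.8049, -0.0234, 2.1531, 0.0897, 0.184, -0.2974], 'tool_pos': [0.4707, 0.023, 0.072], 'eef_rot': [0.7284, 0.6852, 0.0003, -0.0], 'contact_force': [0.8809, 0.2047, -0.3779], 'opening': 0.0037}
```

View pics/scene4.png

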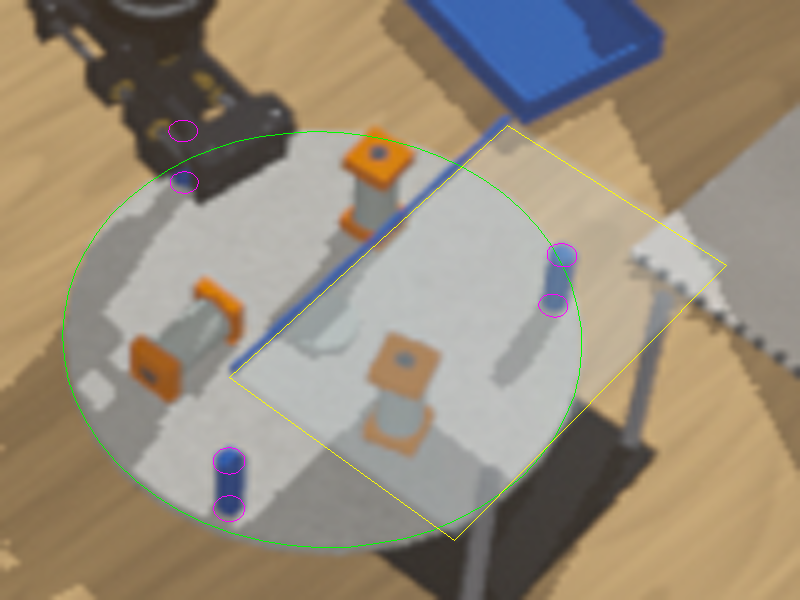

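The turntable is following the finger cleanly. The posts match the model at 176°, and both standing samples are still upright. I'll keep pushing.

Call:
carry_out(
  commands=[
    [0.008,-0.001,0,0,0,2.9],
    [0.015,-0.001,0,0,0,5.9],
    [0.023,-0.001,0,0,0,8.8],
    [0.03,0,0,0,0,11.7],
    [0.038,0.001,0,0,0,14.6],
    [0.046,0.002,0,0,0,17.6],
    [0.053,0.004,0,0,0,20.5],
    [0.06,0.006,0,0,0,23.4],
    [0.068,0.008,0,0,0,26.3],
    [0.075,0.011,0,0,0,29.3],
    [0.081,0.015,0,0,0,32.2],
    [0.088,0.018,0,0,0,35.1],
  ],
)

```text
clock: 6.85
tool_pos: [0.4942, 0.1092, 0.0719]
eef_rot: [0.901, 0.434, 0.0, -0.0]
contact_force: [1.0, -0.2, -0.2]
opening: 0.003
```

Run:
```python
from h import *; from plan import *
st()
phi=lambda th: float(np.interp(th,[118,200,235],[30,110,175]))
print(rows(pose(140,phi(140)),phi(140),[(t,phi(t)) for t in (137.5,135.5,134,132.5,131.5,130.5,129.5,128.7,128)]))
```

```text
{'clock': 6.85, 'q': [-0.365, 0.8269, 0.0935, 2.0549, -0.2609, 0.2701, -0.7228], 'tool_pos': [0.4942, 0.1092, 0.0719], 'eef_rot': [0.9009, 0.434, 0.0003, -0.0], 'contact_force': [0.9927, -0.2115, -0.1852], 'opening': 0.0035}
([[0.006, -0.0, 0, 0, 0, 2.4], [0.011, -0.001, 0, 0, 0, 4.4], [0.015, -0.001, 0, 0, 0, 5.9], [0.019, -0.001, 0, 0, 0, 7.3], [0.022, -0.0, 0, 0, 0, 8.3], [0.024, -0.0, 0, 0, 0, 9.3], [0.027, -0.0, 0, 0, 0, 10.2], [0.029, 0.0, 0, 0, 0, 11.0], [0.03, 0.0, 0, 0, 0, 11.7]], array([0.51289116, 0.13275018]), 39.75609756097561)
```

Call:
carry_out(
  commands=[
    [0.006,0,0,0,0,2.4],
    [0.011,-0.001,0,0,0,4.4],
    [0.015,-0.001,0,0,0,5.9],
    [0.019,-0.001,0,0,0,7.3],
    [0.022,0,0,0,0,8.3],
    [0.024,0,0,0,0,9.3],
    [0.027,0,0,0,0,10.2],
    [0.029,0,0,0,0,11],
    [0.03,0,0,0,0,11.7],
    [0.03,0,0,0,0,11.7],
  ],
)

```text
clock: 7.85
tool_pos: [0.5128, 0.1324, 0.0717]
eef_rot: [0.94, 0.34, 0.0, 0.0]
contact_force: [0.4, 0.3, -1.0]
opening: 0.007
```

Call:
carry_out(
  commands=[
    [-0.012,0,0,0,0,0],
    [-0.018,0,-0.01,0,0,0],
    [-0.018,0,-0.03,0,0,0],
    [-0.018,0,-0.055,0,0,0],
    [-0.018,0,-0.08,0,0,0],
    [-0.018,0,-0.105,0,0,0],
    [-0.018,0,-0.13,0,0,0],
    [-0.018,0,-0.15,0,0,0],
    [-0.018,0,-0.15,0,0,0],
    [-0.018,0,-0.15,0,0,0],
  ],
  fingers=0,
)

```text
clock: 8.85
tool_pos: [0.4987, 0.1207, 0.2221]
eef_rot: [0.94, 0.34, 0.0, -0.0]
contact_force: [-0.0, -0.3, -0.5]
opening: 0.893
```

Run:
```python
from h import *
st()
for n,b in(('scene',(270,130,430,250)),('side',(230,145,400,272))):
    s,p=snap(n); overlay(p,(.616,.030),7.6,126,n+'5.png',b,(.531,.005,229,.045))
    for l in ['sample_fallen','post1']: print(n,l,[(np.round(d['xyz'],3).tolist(),round(d['p'],2)) for d in r.spot_point(p,l)])
s,p=snap('wrist','w5.png')
```

```text
{'clock': 8.85, 'q': [-0.513, 0.5859, 0.2985, 1.9348, -0.2694, 0.6586, -0.9233], 'tool_pos': [0.4987, 0.1207, 0.2221], 'eef_rot': [0.9403, 0.3404, 0.0003, -0.0001], 'contact_force': [-0.0364, -0.3172, -0.521], 'opening': 0.8932}
scene sample_fallen [([0.539, 0.009, 0.045], 0.78), ([0.801, -0.263, 0.001], 0.68)]
scene post1 [([0.53, 0.148, 0.095], 0.78), ([0.561, -0.105, 0.095], 0.72)]
side sample_fallen [([0.537, 0.005, 0.04], 0.8), ([0.8, -0.262, 0.001], 0.42)]
side post1 [([0.534, 0.145, 0.094], 0.9), ([0.562, -0.104, 0.099], 0.67)]
```

View pics/scene5.png

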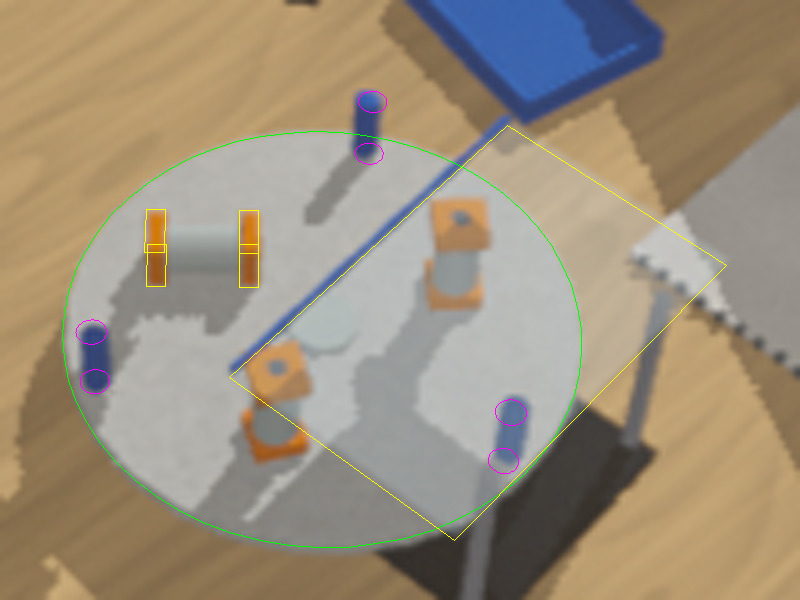

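View pics/side5.png

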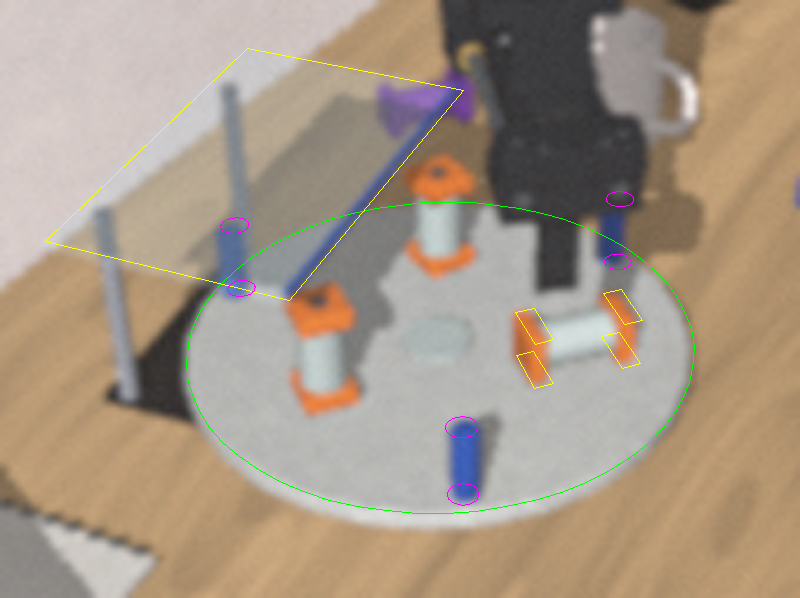

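View pics/w5.png

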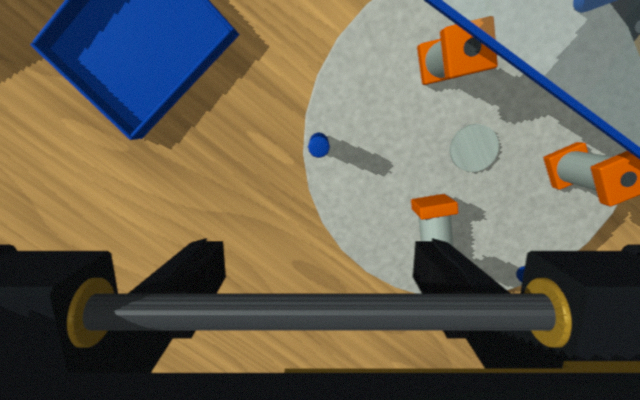

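Call:
carry_out(
  commands=[
    [-0.008,0.018,0.005,0,0,-2],
    [-0.016,0.037,0.015,0,0,-4],
    [-0.024,0.055,0.025,0,0,-6],
    [-0.032,0.074,0.035,0,0,-8],
    [-0.04,0.092,0.048,0,0,-9.2],
    [-0.048,0.111,0.062,0,0,-9.2],
    [-0.048,0.111,0.062,0,0,-9.2],
    [-0.048,0.111,0.062,0,0,-9.2],
    [-0.048,0.111,0.062,0,0,-9.2],
  ],
)

```text
clock: 10.1
tool_pos: [0.5331, 0.0062, 0.1601]
eef_rot: [0.91, 0.415, 0.0, -0.0]
contact_force: [0.4, 0.6, 0.2]
opening: 0.998
```

```bash
cat >> h.py <<'E'
def wcal(s,p):
    T=np.eye(4);T[:3,:3]=R.from_quat(s['eef_rot']).as_matrix();T[:3,3]=s['tool_pos']
    p['extrinsics']=T@p['tool_from_camera']; return p
E
python3 - <<'E'
from h import *
st()
s,p=snap('wrist','w6.png'); 
print([(np.round(d['xyz'],3).tolist(),round(d['p'],2)) for d in r.spot_point(p,'sample_fallen')])
p=wcal(s,p); overlay(p,(.616,.030),7.6,127.5,'w6o.png',(0,0,640,400),(.532,.005,229,.045))
E
```

```text
{'clock': 10.1, 'q': [-0.2049, 0.6946, 0.1779, 1.9312, -0.2262, 0.5345, -0.5862], 'tool_pos': [0.5331, 0.0062, 0.1601], 'eef_rot': [0.9096, 0.4154, 0.0003, -0.0004], 'contact_force': [0.3639, 0.5842, 0.2397], 'opening': 0.9984}
[([0.535, 0.003, 0.047], 0.69)]
```

View pics/w6o.png

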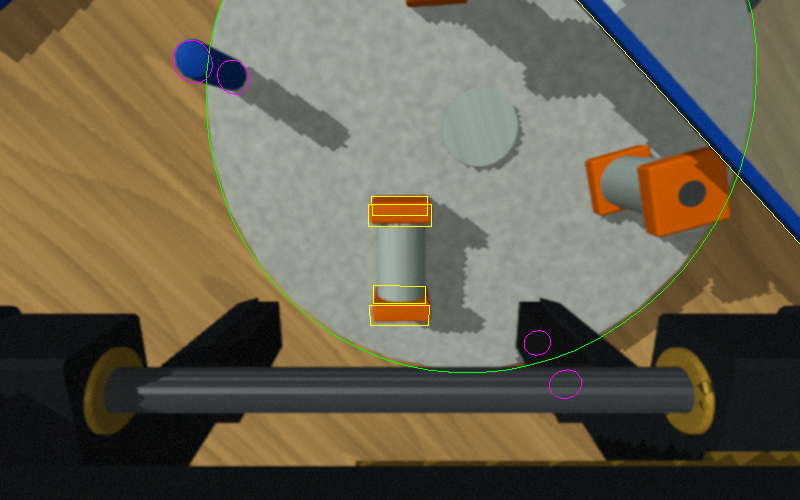

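Run:
```python
from h import *
s,p=snap('scene')
a=back(p,(270+277/5-.5,130+369/5-.5),.115); b=np.array(a[:2])-[.533,.006]
t=np.deg2rad(49); X=np.array([np.cos(t),np.sin(t)]);Y=np.array([np.sin(t),-np.cos(t)])
print(a,b@X,b@Y)
s,p=snap('wrist'); p=wcal(s,p)
for uv in((640,165),(653,235),(716,150),(728,215)): 
    q=back(p,(uv[0]*.8,uv[1]*.8),.115)[:2]-[.533,.006]; print(np.round([q@X,q@Y],3))
```

```text
[ 0.65942912 -0.04680629  0.115     ] 0.043091555739291375 0.13006131259648068
[0.056 0.106]
[0.025 0.117]
[0.063 0.138]
[0.034 0.15 ]
```

Call:
carry_out(
  commands=[
    [0,0,0.02,0,0,0],
    [0,0,0.04,0,0,0],
    [0.001,0,0.06,0,0,0],
    [0.001,0,0.078,0,0,0],
    [0.001,0,0.09,0,0,0],
    [0.001,0,0.1,0,0,0],
    [0.001,0,0.107,0,0,0],
    [0.001,0,0.109,0,0,0],
    [0.001,0,0.109,0,0,0],
  ],
)

```text
clock: 11.2
tool_pos: [0.5339, 0.0055, 0.0508]
eef_rot: [0.91, 0.415, 0.0, 0.0]
contact_force: [-0.2, 0.6, -0.3]
opening: 1.001
```

Run:
```python
from h import *
st(); s,p=snap('wrist','w7.png')
s,p=snap('side'); overlay(p,(.616,.030),7.6,127.5,'side7.png',(230,145,400,272))
```

```text
{'clock': 11.2, 'q': [-0.1551, 0.8823, 0.0984, 1.9774, -0.2652, 0.2936, -0.5537], 'tool_pos': [0.5339, 0.0055, 0.0508], 'eef_rot': [0.91, 0.4147, 0.0001, 0.0001], 'contact_force': [-0.213, 0.6053, -0.3206], 'opening': 1.0012}
```

View pics/w7.png

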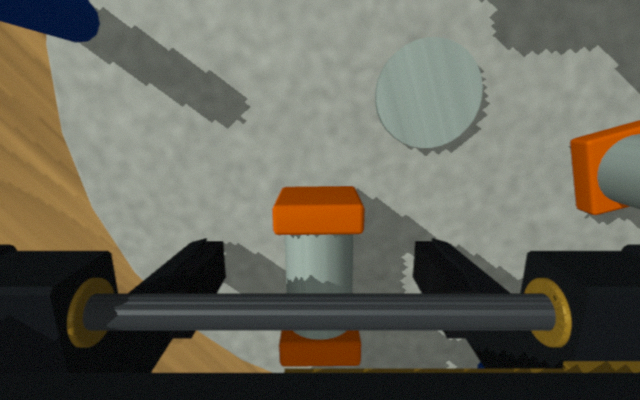

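View pics/side7.png

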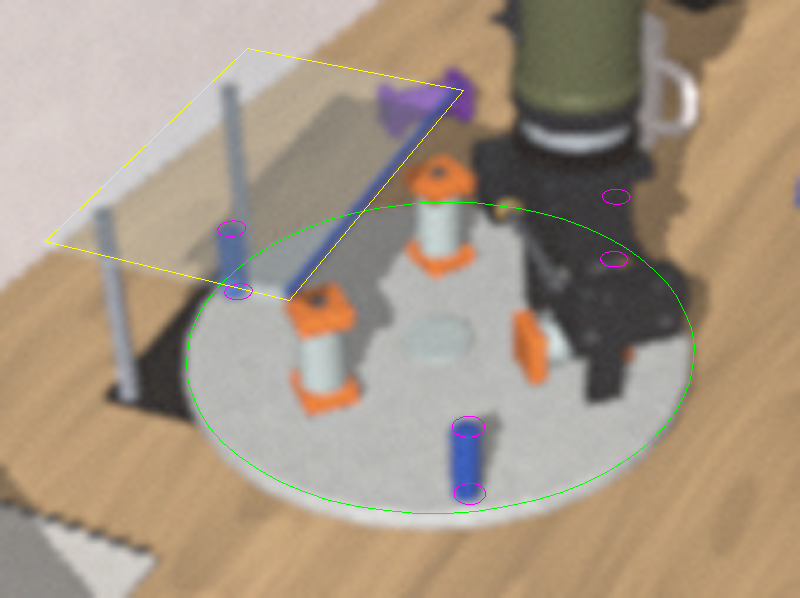

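The fingers straddle the body at (320,265), centred between the caps. I'll close them now.

Call:
carry_out(
  commands=[
    [0,0,0,0,0,0],
    [0,0,0,0,0,0],
    [0,0,0,0,0,0],
    [0,0,0,0,0,0],
    [0,0,0,0,0,0],
    [0,0,0,0,0,0],
    [0,0,0,0,0,0],
    [0,0,0,0,0,0],
    [0,0,0,0,0,0],
    [0,0,0,0,0,0],
    [0,0,0,0,0,0],
    [0,0,0,0,0,0],
  ],
  fingers=255,
  grip_force=20,
)

```text
clock: 12.5
tool_pos: [0.5338, 0.0055, 0.0507]
eef_rot: [0.91, 0.415, 0.0, 0.0]
contact_force: [-0.2, 0.1, -1.3]
opening: 0.323
```

Call:
carry_out(
  commands=[
    [0,0,-0.003,0,0,0],
    [0,0,-0.008,0,0,0],
    [0,0,-0.015,0,0,0],
    [0,0,-0.025,0,0,0],
    [0,0,-0.04,0,0,0],
    [0,0,-0.055,0,0,0],
    [0,0,-0.07,0,0,0],
    [0,0,-0.085,0,0,0],
    [0,0,-0.1,0,0,0],
    [0,0,-0.115,0,0,0],
    [0,0,-0.12,0,0,0],
    [0,0,-0.12,0,0,0],
  ],
)

```text
clock: 13.7
tool_pos: [0.5341, 0.0055, 0.1717]
eef_rot: [0.91, 0.415, 0.001, 0.0]
contact_force: [0.0, -0.2, -2.8]
opening: 0.318
```

Run:
```python
from h import *
st(); s,p=snap('wrist','w8.png')
for n in('scene','side'):
    s,p=snap(n,n+'8.png')
    for l in ['tray_empty','tray_taken']: print(n,l,[(np.round(d['xyz'],3).tolist(),round(d['p'],2)) for d in r.spot_point(p,l)])
x0=230
cv2.imwrite('pics/side8c.png',cv2.resize(p['img'][140:360,230:430],None,fx=2.7,fy=2.7))
```

```text
{'clock': 13.7, 'q': [-0.2113, 0.677, 0.1893, 1.9209, -0.2232, 0.5619, -0.5889], 'tool_pos': [0.5341, 0.0055, 0.1717], 'eef_rot': [0.9099, 0.4147, 0.0009, 0.0003], 'contact_force': [0.0061, -0.1792, -2.7854], 'opening': 0.3179}
scene tray_empty [([0.484, 0.338, -0.003], 0.9), ([0.528, 0.149, 0.095], 0.69)]
scene tray_taken [([0.413, -0.326, -0.001], 0.77)]
side tray_empty [([0.485, 0.338, -0.001], 0.59)]
side tray_taken [([0.412, -0.326, 0.003], 0.78), ([0.661, -0.047, 0.048], 0.22)]
```

View pics/w8.png

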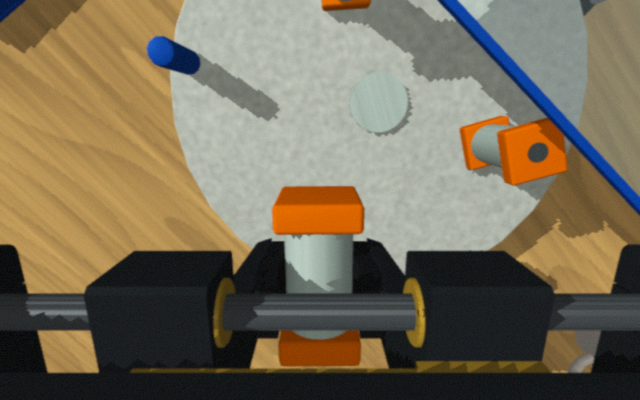

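View pics/side8c.png

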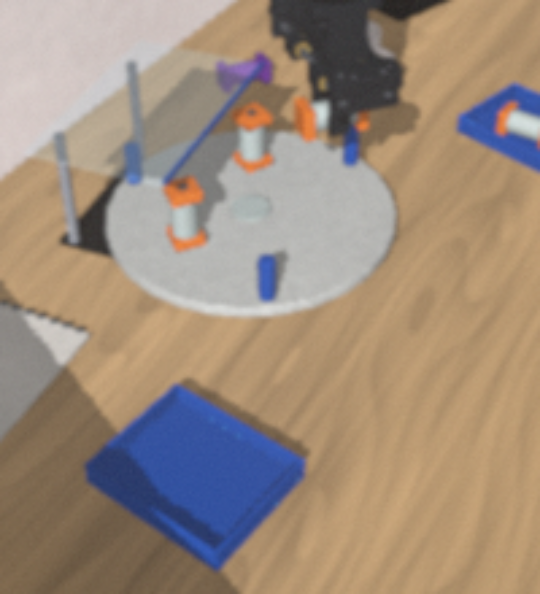

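Run:
```python
from h import *
s,p=snap('side')
c=[back(p,(230+(u+.5)/2.7-.5,140+(v+.5)/2.7-.5),.024)[:2] for u,v in((87,466),(180,385),(304,463),(215,555))]
for i in range(4):
    d=c[(i+1)%4]-c[i]; print(np.round(c[i],3),np.linalg.norm(d).round(3),np.rad2deg(np.arctan2(d[1],d[0])).round(1))
print(np.mean(c,0))
C=np.array([.487,.339]); 
def box(yaw,h):
    Rm=R.from_euler('z',yaw,degrees=True).as_matrix()[:2,:2]
    return [np.r_[C+Rm@[sx*h[0],sy*h[1]],.024] for sx,sy in((1,1),(-1,1),(-1,-1),(1,-1))]
for n in('side','scene'):
    s,p=snap(n)
    x0,y0,w,h=(230,260,160,110) if n=='side' else (320,90,130,90)
    im=cv2.resize(p['img'][y0:y0+h,x0:x0+w],None,fx=5,fy=5,interpolation=cv2.INTER_CUBIC)
    for yaw,col in((15,(0,255,255)),(8,(0,255,0))):
        cv2.polylines(im,[((proj(p,np.array(box(yaw,(.075,.06))))-[x0,y0]+.5)*5).astype(int)],True,col,1)
    cv2.imwrite(f'pics/tray_{n}.png',im)
```

```text
[0.568 0.39 ] 0.119 -98.3
[0.551 0.272] 0.146 171.0
[0.406 0.295] 0.117 81.2
[0.424 0.41 ] 0.145 -8.0
[0.48702297 0.34168161]
```

View pics/tray_side.png

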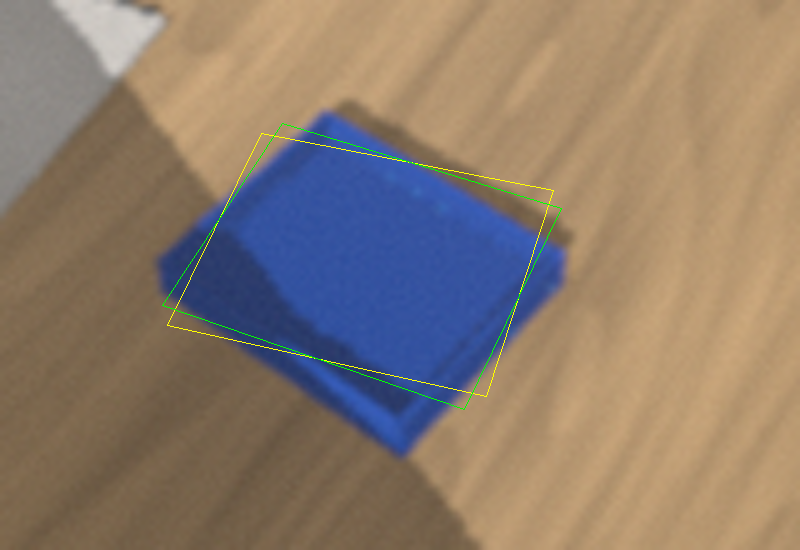

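View pics/tray_scene.png

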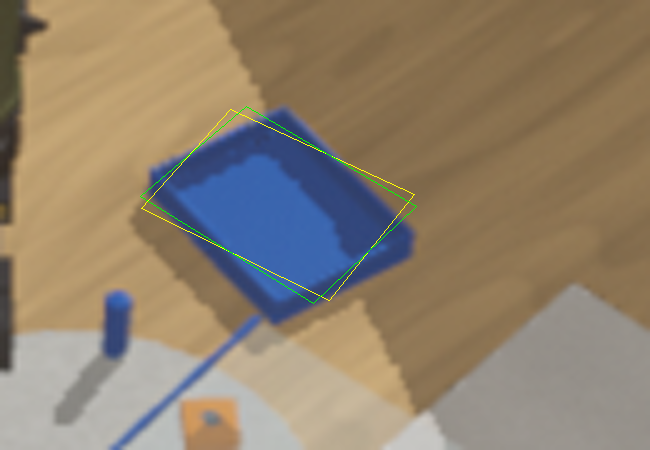

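Call:
carry_out(
  commands=[
    [0.006,-0.007,0,0,0,-1],
    [0.02,-0.023,0,0,0,-3],
    [0.042,-0.048,0,0,0,-6],
    [0.068,-0.078,0,0,0,-10],
    [0.094,-0.109,0,0,0,-14],
    [0.121,-0.14,0,0,0,-18],
    [0.147,-0.17,0,0,0,-22],
    [0.172,-0.199,0,0,0,-26],
    [0.194,-0.224,0,0,0,-29],
    [0.21,-0.243,0,0,0,-31],
    [0.218,-0.252,0,0,0,-32],
    [0.221,-0.256,0,0,0,-32.5],
  ],
)

```text
clock: 15.4
tool_pos: [0.4847, 0.3417, 0.1705]
eef_rot: [0.757, 0.654, -0.0, -0.0]
contact_force: [-1.0, -0.9, -1.7]
opening: 0.324
```

Call:
carry_out(
  commands=[
    [0,0,0.01,0,0,0],
    [0,0,0.025,0,0,0],
    [0,0,0.045,0,0,0],
    [0,0,0.065,0,0,0],
    [0,0,0.085,0,0,0],
    [0,0,0.1,0,0,0],
    [0,0,0.11,0,0,0],
    [0,0,0.11,0,0,0],
    [0,0,0.11,0,0,0],
  ],
)

```text
clock: 16.3
tool_pos: [0.4859, 0.34, 0.061]
eef_rot: [0.758, 0.653, 0.0, 0.0]
contact_force: [0.7, 0.2, -1.5]
opening: 0.319
```

Run:
```python
from h import *
st(); s,p=snap('wrist','w9.png')
s,p=snap('side'); x0,y0,w,h=(230,230,160,120)
cv2.imwrite('pics/side9.png',cv2.resize(p['img'][y0:y0+h,x0:x0+w],None,fx=5,fy=5,interpolation=cv2.INTER_CUBIC))
```

```text
{'clock': 16.3, 'q': [-0.7349, 0.9029, 0.0819, 1.7947, -0.1477, 0.4494, -0.6998], 'tool_pos': [0.4859, 0.34, 0.061], 'eef_rot': [0.7577, 0.6525, 0.0003, 0.0002], 'contact_force': [0.6587, 0.1661, -1.5421], 'opening': 0.3192}
```

View pics/w9.png

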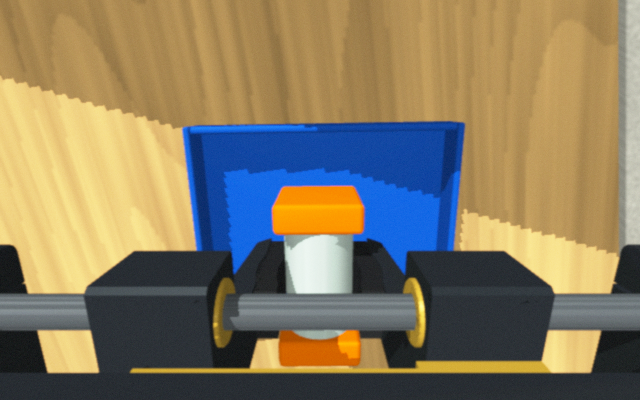

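View pics/side9.png

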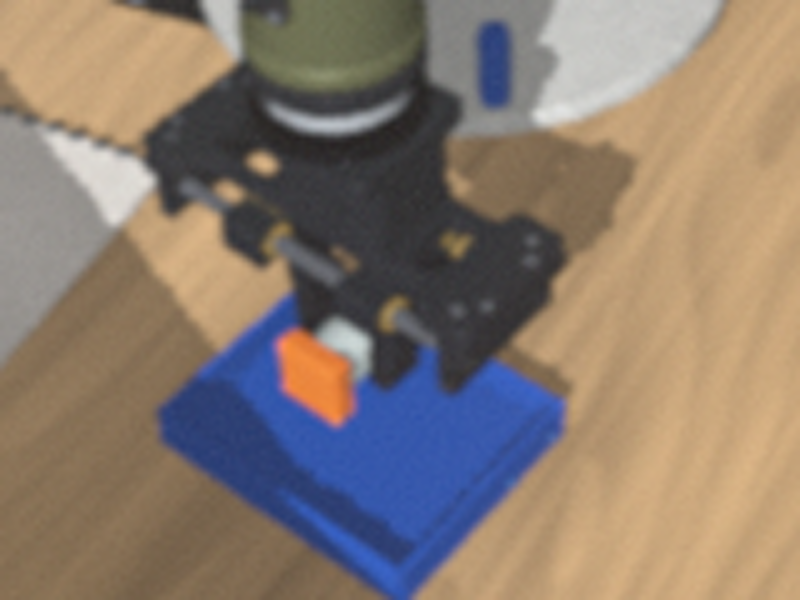

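Call:
carry_out(
  commands=[
    [0,0,0.01,0,0,0],
    [0,0,0.02,0,0,0],
    [0,0,0.03,0,0,0],
    [0,0,0.038,0,0,0],
    [0,0,0.044,0,0,0],
    [0,0,0.046,0,0,0],
    [0,0,0.047,0,0,0],
    [0,0,0.048,0,0,0],
    [0,0,0.048,0,0,0],
    [0,0,0.048,0,0,0],
  ],
)

```text
clock: 17.4
tool_pos: [0.4857, 0.3404, 0.013]
eef_rot: [0.758, 0.653, 0.0, 0.0]
contact_force: [0.7, 0.0, -2.1]
opening: 0.321
```

Call:
carry_out(
  commands=[
    [0,0,0.001,0,0,0],
    [0,0,0.0015,0,0,0],
    [0,0,0.002,0,0,0],
    [0,0,0.002,0,0,0],
  ],
)

```text
clock: 17.8
tool_pos: [0.4855, 0.3402, 0.0107]
eef_rot: [0.758, 0.653, -0.0, 0.0]
contact_force: [-0.5, -0.8, -2.7]
opening: 0.324
```

Call:
carry_out(
  commands=[
    [0,0,0.0005,0,0,0],
    [0,0,0.001,0,0,0],
    [0,0,0.001,0,0,0],
    [0,0,0.001,0,0,0],
  ],
)

```text
clock: 18.2
tool_pos: [0.4855, 0.3402, 0.0098]
eef_rot: [0.758, 0.653, 0.0, 0.0]
contact_force: [0.2, -0.3, -1.3]
opening: 0.321
```

Call:
carry_out(
  commands=[
    [0,0,0.0005,0,0,0],
    [0,0,0.0005,0,0,0],
    [0,0,0.0005,0,0,0],
  ],
)

```text
clock: 18.5
tool_pos: [0.4855, 0.3402, 0.0097]
eef_rot: [0.758, 0.653, 0.0, -0.0]
contact_force: [-1.4, -1.9, 5.8]
opening: 0.326
```

The floor is pushing up with about 6 N, so the sample is resting on it. I'll open the fingers part way to keep them clear of the tray walls.

Call:
carry_out(
  commands=[
    [0,0,0,0,0,0],
    [0,0,0,0,0,0],
    [0,0,0,0,0,0],
    [0,0,0,0,0,0],
    [0,0,0,0,0,0],
    [0,0,0,0,0,0],
    [0,0,0,0,0,0],
    [0,0,0,0,0,0],
  ],
  fingers=96,
)

```text
clock: 19.3
tool_pos: [0.4855, 0.3402, 0.0092]
eef_rot: [0.758, 0.653, 0.0, 0.0]
contact_force: [0.0, 0.5, 0.5]
opening: 0.626
```

Call:
carry_out(
  commands=[
    [0,0,-0.005,0,0,0],
    [0,0,-0.015,0,0,0],
    [0,0,-0.03,0,0,0],
    [0,0,-0.05,0,0,0],
    [0,0,-0.075,0,0,0],
    [0,0,-0.1,0,0,0],
    [0,0,-0.13,0,0,0],
    [0,0,-0.16,0,0,0],
    [0,0,-0.19,0,0,0],
    [0,0,-0.2,0,0,0],
    [0,0,-0.2,0,0,0],
    [0,0,-0.2,0,0,0],
  ],
)

```text
clock: 20.5
tool_pos: [0.4848, 0.3399, 0.2086]
eef_rot: [0.758, 0.653, -0.001, -0.0]
contact_force: [-0.3, 0.1, 0.1]
opening: 0.622
```

Run:
```python
from h import *
st(); s,p=snap('wrist','w10.png')
s,p=snap('side','side10.png'); s,p=snap('scene','scene10.png')
```

```text
{'clock': 20.5, 'q': [-0.7655, 0.6845, 0.1324, 1.7095, -0.122, 0.7569, -0.7218], 'tool_pos': [0.4848, 0.3399, 0.2086], 'eef_rot': [0.7575, 0.6528, -0.0006, -0.0001], 'contact_force': [-0.3356, 0.1146, 0.0827], 'opening': 0.6221}
```

View pics/w10.png

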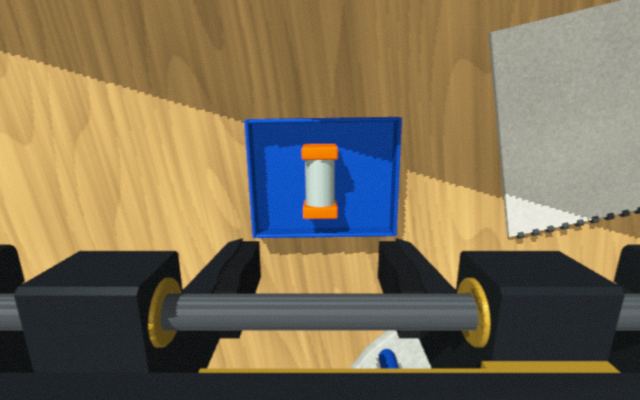

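View pics/side10.png

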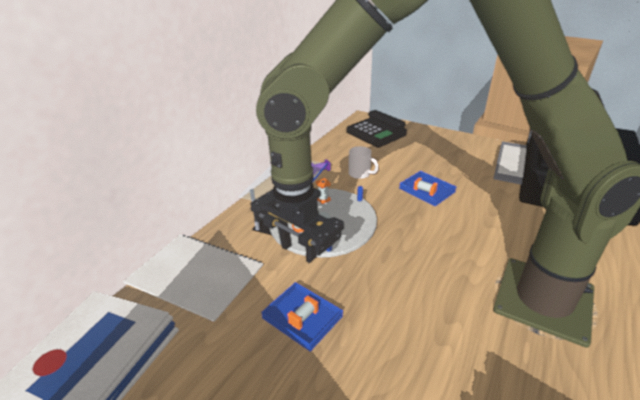

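View pics/scene10.png

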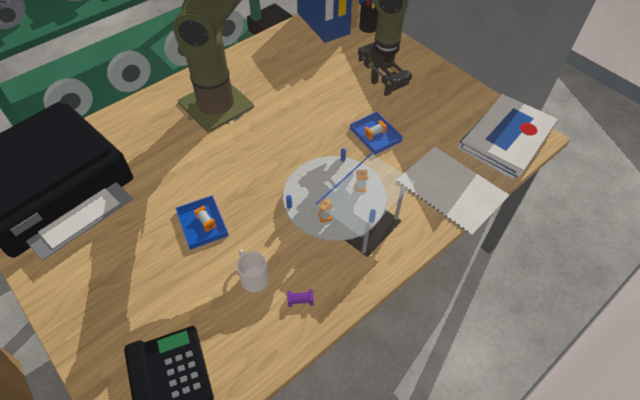

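The sample lies on its side in the middle of the left tray, at (320,182) in the wrist picture and (375,130) in the scene picture. Both standing samples are upright at (362,180) and (325,210). The mug, the other tray and the purple look-alike haven't moved.

```bash
python3 -c "
from h import *
print(r.finish_job()); st()"
```

```text
the job is handed in; nothing more can be done
None
the job is handed in; nothing more can be done
```

The fallen sample now lies on its side, centred on the floor of the empty (left) blue tray, and the job is handed in at about 20.5 s of the 67 s allowed.

- **Turning:** I pushed one rim post with the shut fingers, turning the display about 113° clockwise. That brought the fallen sample out in front of the cover without touching it.
- **Lifting and placing:** I gripped the sample across its body with 20 N and carried it to the tray. I lowered it until the floor pushed back with about 6 N, then opened the fingers part way and withdrew.
- **Last checks:** The final wrist, side and scene pictures show the sample at rest in the tray. Both standing samples are upright on the deck, and the taken tray, mug and purple look-alike appear where they were. The gripper was clear with about zero contact force.

No check failed. The network position for the fallen sample on the deck differed from my model overlay by up to about 8 mm. I went by the close wrist picture, which matched the overlay to about 1 mm.

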